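# Pop an order puck out of the dispenser and trap it

## Robot

A 6-joint arm with a two-finger parallel gripper is mounted at the origin on a cart in front of the work surface, level with it; the furniture and walls round the work are solid. World frame = base frame: x ahead of the robot, y to its left, z up, the work surface at z = 0. Lengths are in m, angles in degrees, forces in N, time in s.
With the tool pointing down it reaches from about 0.4 to 0.825 m from the base axis. Payload 7 kg.
Tool frame: the origin (TCP) lies at the very end of the fingers, on their centre line; the grasp point (between the pads) lies 19 mm behind it (r.hold_point_z is the distance from the TCP to the grasp point, in m); z points along the fingers, y is the line along which they close (so a half turn about z gives the same grasp; the last joint's range is limited). The gripper opens to 88 mm and grips with 3 to 60 N. Pads are 19 mm wide; open, the fingers measure 130 mm over their backs; the gripper's body (78 mm by 193 mm) begins 47 mm behind the grasp point.
Start: joints at [86.179, 20.546, 0.682, 0, -70.136, -16.507], TCP at [0.235, 0.633, 0.227] pointing down, gripper open.
Joint ranges: [-176.03, 176.03], [-82.01, 121.73], [-58.28, 71.71], [-173.87, 95.51], [-174.79, -0.11], [-173.66, 173.66]. Speed limits (degrees/s): [136.94, 136.94, 172.46, 180, 180, 180].

## Interface

Orientations are given as [roll, pitch, yaw] about the fixed x, y, z axes, in that order (R = Rz(yaw) Ry(pitch) Rx(roll)).
In Python, from plant import telemetry, vision, workorder, r gives the robot as it stands.
- The arm moves only by the tool move_arm, never from a script. Its argument "plan" is a list of rows, each a list of 7 numbers: the opening, from -1 (shut) to 1 (fully open), so that 0 is half open, then the shift along the world's x, y, z in m, then the turn, a rotation vector about the world's x, y, z in degrees. In form: [[fingers, dx, dy, dz, ax, ay, az], ...]. A call has 1 to 20 rows; each row shifts and turns the commanded pose from where the row before left it; what a row does not reach is not made up. A row lasts 1/8 s, in which the tool goes at most 62.5 mm and 10.7 degrees, less where a joint would pass 70% of its speed; a pose out of reach is approached as far as the arm can. A call is refused whole if a number of a shift passes 0.0625 or a number of a turn 10.7, either way. A call with a gripper value outside its range is refused whole. The fingers move at their own pace and stop on an object; "force" is the grip in N (left out, the last holds). Time passes only in rows, so rows that do not move let the fingers close. It gives the time, the measured TCP pose, the force, the opening and the grip force at its end, in the units of the state.
- telemetry.get_state(): the state, without advancing time (a new reading comes with each control period).
- vision.capture(name): name is "side" or "top"; returns a dict with "img" (420x560x3 uint8, red, green, blue), "depth" (420x560 float32, m along the optical axis (not along the pixel's ray), 0 where there is no reading), "intrinsics" (3x3 intrinsics, pixels), "R" (3x3) and "t" (3): a world point X has camera coordinates R X + t. Camera axes: x right, y down, z forward; pixel columns grow to the right and rows downward; lengths in m; the calibration is good to about 2 mm. A picture is of the moment at which its call begins.
- workorder.close_job(): hands the job in; it is judged then, once.
The state is a dict: "time_s": time; "joints": joint angles; "qd": joint speeds; "joint_torque": joint torques, N m; "tcp_pos": TCP position; "eef_rot": TCP orientation; "contact_force": force on the tool from outside, world axes, zero at the start; "moment": the same for the moment, N m; "gripper_width": finger opening in m; "gripper_force": force on a finger pad.
Only numpy, scipy, OpenCV 4.12 (cv2) and the standard library are available. Lean on these libraries where they do the work, as an engineer would, in place of code of your own. Each camera call takes 0.05 s, during which the arm holds its last target. There are 200 camera calls.

## Task

Get the next blue order puck ready for a customer: press the long red key of the puck dispenser down with one fingertip, so that the blue puck pops out, and trap the puck on the open chute with the other finger before it slides off the lip. Lift nothing, and leave the other things on the worktop alone. Finish while holding: the key still pressed down and the blue puck standing still on the open chute, completely out of the white hood, stopped by your finger.

Things in the scene. Friction and masses are not known exactly. Their poses are not given: they have to be found in the camera images.
- chute (a point): Fixed puck dispenser: an aluminium chute, open at the top, sloping 0.25 rad (14 deg) down from a white hood to the robot. Point: on its floor, on the centre line, at the gate just before the hood, 44 mm above the worktop. x axis up along the floor to the hood, y across it, z square to it. Slick: an unstopped puck is gone in 0.5 s, so a finger must stand in the chute before the key is down.
- lip (a point): Middle of the chute floor's lower end, at x = -110 mm in the chute frame; from there a step of about 17 mm down to the worktop. Between gate and lip the chute is 50 mm wide inside, with curbs 8 mm high and 5 mm thick on both sides.
- hood_top (a point): Middle of the roof of the white hood under which the puck waits. The hood covers x = 8 to 80 mm in the chute frame, is 60 mm wide and stands 40 mm above the chute floor.
- key_top (a point): Middle of the top of the red key, a ribbed plate 72 mm (along the chute) x 30 mm, beside the open chute and parallel to its floor. In the chute frame it is at x = -70, y = -50 mm and covers x = -106 to -34, y = -65 to -35. Its top is 16 mm above the chute floor's level at rest, 6 mm when fully down. It moves straight down (world vertical).
- key (a joint): Travel of the red key in m: 0 up, 0.010 fully down. Its spring pushes up with 2 N at rest, 5 N fully down, and raises it when let go. The key carries the red gate bar (8 mm high) that keeps the puck in; the puck is let go when the key is about 6 to 8 mm down.
- puck: The blue order puck: a disc 44 mm across, 22 mm high, about 90 g, thin white ring on top, loose. Origin at the centre of its underside, z its axis. It starts under the hood at x = 26 mm in the chute frame; a spring pusher shoves it out once the gate is down. It is completely out of the hood from x = -14 mm on (towards the lip).
- spare_puck: Bystander: a yellow puck of the same size lying loose on the worktop. Origin at the centre of its underside. Leave alone.
- oat_roll: Bystander: a round seeded bread roll, 87x96x47 mm, loose near the dispenser. Origin at the centre of its underside.
- kaiser_b: Bystander: a plain round bread roll, 97x96x61 mm, loose near the dispenser. Origin at the centre of its underside.
- cheese_stick: Bystander: a long cheese-covered roll, 71x150x45 mm, loose. Origin at the centre of its underside.
- sugar_shaker: Bystander: a clear shaker with a grey cap, 44 mm across and 90 mm high, loose, standing. Origin at the centre of its underside.
- grain_roll_a: Bystander: a long grain roll, 72x117x48 mm, loose. Origin at the centre of its underside.
- bench_scraper: Bystander: a steel dough scraper with a black grip, 92x112x19 mm, lying loose. Origin at the centre of its underside.

How it is judged (in metres and radians):
On the way:
1. with the key down, the puck has popped out of the hood and is kept on the open chute (value of joint key above 0.006 m and x of puck in the frame of chute between -0.1 and -0.013 m), for 0.2 s.
At the end, for the whole second after the job is handed in: The red key is still held down (more than 6 mm of its 10 mm) and the blue puck rests flat on the open chute, its centre 13 to 100 mm down the chute from the gate (completely out of the hood, not over the lip), still (under 20 mm/s) and leaning on a finger (all of step 1 and z of puck in the frame of chute below 0.004 m and linear speed of puck below 0.02 m/s and contact force between puck and the fingers above 0.02 N); the arm keeps its last pose, push and grip.
It fails at once if the puck slides off the lip of the chute (x of puck in the frame of chute below -0.112 m).
It fails at once if the puck is lifted from the chute floor (z of puck in the frame of chute above 0.01 m).
It fails at once if a bystander is moved by more than 25 mm (distance of any of spare_puck, oat_roll, kaiser_b, cheese_stick, sugar_shaker, grain_roll_a, bench_scraper from where it was at the start of the episode above 0.025 m).
It fails at once if a bystander is lifted (height (world z) of any of spare_puck, oat_roll, kaiser_b, cheese_stick, sugar_shaker, grain_roll_a, bench_scraper above 0.02 m).
It also fails if it takes over 32 s, if anything falls off the work surface, if the arm or the gripper's body presses on something with over 40 N, if the wrist force passes 120 N, or if a joint passes its speed limit or range.

## Working session

There is one attempt and no reset: what is moved stays moved. The work goes in short steps, Python scripts to look and compute and a tool call to move; the robot and the scene stay as the last step left them, time stands still between calls to the robot, and variables do not carry over. Pictures are saved under pics/ and viewed, at most 10 in all, crops included, and the job is handed in when it is done.

Besides the shell and the picture viewer there is one more tool, called after "Emit:" in YAML: its name, and indented under it one key for each argument. move_arm: Moves the arm, as the interface text tells. Its arguments: {"type":"object","properties":{"plan":{"type":"array"},"force":{"type":"number"}},"required":["plan"]}

```bash
mkdir -p pics
cat > h.py <<'E'
import numpy as np, cv2
from plant import telemetry, vision, workorder, r
def pts(c):
    K=c["intrinsics"];d=c["depth"];v,u=np.mgrid[:d.shape[0],:d.shape[1]]
    P=np.stack([(u-K[0,2])/K[0,0]*d,(v-K[1,2])/K[1,1]*d,d],-1)
    return (P-c["t"])@c["R"]   # R^T (P-t)
E
python3 - <<'E'
from h import *
for n in("top","side"):
    c=vision.capture(n); np.savez(n+".npz",**c); cv2.imwrite(f"pics/{n}0.png",c["img"][:,:,::-1])
    P=pts(c);h=cv2.cvtColor(c["img"],cv2.COLOR_RGB2HSV)
    m=((h[...,0]<8)|(h[...,0]>172))&(h[...,1]>150)&(h[...,2]>80)
    k,l,s,ce=cv2.connectedComponentsWithStats(m.astype(np.uint8))
    for i in range(1,k):
        if s[i,4]>40:
            q=P[(l==i)&(c["depth"]>0)]; print(n,s[i],np.median(q,0).round(3),q.min(0).round(3),q.max(0).round(3))
s=telemetry.get_state();print(s)
E
```

```text
top [ 87 175  22  15 217] [0.794 0.499 0.069] [0.775 0.468 0.059] [0.814 0.534 0.081]
top [294 215  12  35 227] [ 0.483 -0.099  0.043] [ 0.447 -0.121  0.009] [ 0.558 -0.074  0.063]
side [287 201  25  19 188] [ 0.481 -0.091  0.042] [ 0.446 -0.165  0.001] [ 0.522 -0.07   0.052]
side [ 83 345  30  38 558] [0.791 0.516 0.069] [0.775 0.476 0.033] [0.811 0.543 0.075]
{'time_s': 0.1, 'joints': array([ 8.61780614e+01,  2.05871779e+01,  6.41841468e-01, -1.71514033e-02,
       -7.01361773e+01, -1.65072620e+01]), 'qd': array([ 0.13886511, -0.12785582,  0.11121374, -0.03241694, -0.03251241,
       -0.04702556]), 'joint_torque': array([-1.49309024e-03, -5.84162378e+01,  2.93753082e+01,  7.01547459e+00,
        1.01895374e-02, -5.11846156e-05]), 'tcp_pos': array([0.23437878, 0.63256114, 0.22574136]), 'eef_rot': array([ 1.79917264e+02, -7.70315359e-03, -2.03350343e+01]), 'contact_force': array([-0.55514882, -0.28293877,  0.81975902]), 'moment': array([-0.04899141, -0.02010663,  0.01189631]), 'gripper_force': 0.0, 'gripper_width': 0.08746910428205999}
```

View pics/top0.png

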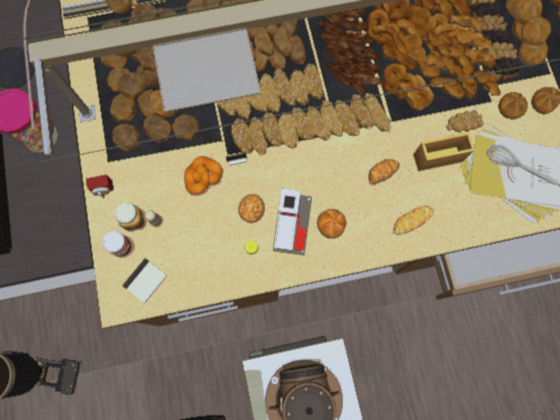

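View pics/side0.png

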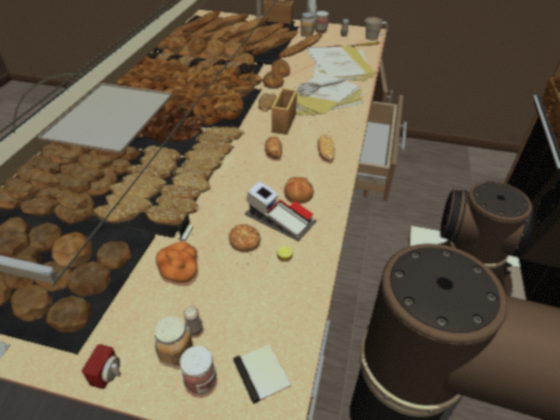

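Top view: the dispenser is at about (293,222), hood at (289,202), red key at (301,238), seeded roll at (251,208), kaiser at (331,222) and yellow puck at (251,247). In the side view the dispenser is around (280,208).

Run:
```python
from h import *
a=[]
for n,(u,v) in(("top",(264,180)),("side",(235,172))):
    c=np.load(n+".npz");a.append(cv2.resize(c["img"][v:v+80,u:u+95-20*(n=="top")+0][:, :75],None,fx=5,fy=5+0,interpolation=cv2.INTER_CUBIC))
cv2.imwrite("pics/crop0.png",np.hstack(a)[:,:,::-1])
c=np.load("top.npz");P=pts(c)
np.set_printoptions(linewidth=250,suppress=True)
print("z mm rows 184..256, cols 270..316 step 2/3");print((P[184:258:3,268:318:2,2]*1000).round().astype(int))
for uv in((289,202),(301,238),(285,230),(276,252),(304,252),(310,198),(278,190)): print(uv,P[uv[1],uv[0]].round(3))
```

```text
z mm rows 184..256, cols 270..316 step 2/3
[[   5  -10   -5    2    2   -4    3    0    1    3   -3    0    0    8    3    0    9    4   -3    3    1   -2    4   -1    8]
 [   3    1    3   -1    4    4   -2    2    3    5   -3   -2    3    2    3    1   -2   -3    0   -1    2    0   -2    0   -4]
 [   1   -6    1    2   -2   -7    1  108  105  102  104  100   99   99    4    1   -5   -6    1   -4   -2   -3    4    5    1]
 [   6    0   -6   -2   -2   -1   -8  101  100   98  100   98  103  100  102  100    1    9    3    0    5    5    0    0   -2]
 [  -8  -10    8   -4    1    1   -3   98   96   97  102   97   88   98  103  101    8    3    5    6    9   -1    8   -2   -2]
 [   2   -2    1    1    0   -1   89   92   91   98   97   95   97   98  101  100   12   11   11    4   14    7   -1    0   -2]
 [   3    5    9    3    5    1   90   88   88   95   87  104   97   85   99   87    7    6   12   10   10    1   -1    4    2]
 [   4    1   -1   -1   -4   -3   85   94   94   92   95   92   94   88   84   97   15    3   13   20    9   10   -3    0    4]
 [  -6   -2   -1   -3    1   -3  
[... 1681 characters left out ...]
1   26   16   26   37   34   29   39   39    5   -3    2    4    0   -3   -2]
 [  -4   -5    1   10    3    8    8    8    6    0    9   15    5    5    1    8    7   38    5    5    3   10   -1    0   -2]
 [   2    3    7    6    0    3    1   -3   -3   -3    1    5    7    4    9    6    5    6   15   -2   -2    0   -1   -5    3]
 [  -4    5   -4    5   -2   -5    3   -3    0    3    1   -6    0   -5    8    0    2   -1   -5   -1   -1   -2   -2    2    2]]
(289, 202) [ 0.593 -0.086  0.091]
(301, 238) [ 0.481 -0.102  0.041]
(285, 230) [ 0.52  -0.058  0.032]
(276, 252) [ 0.461 -0.016  0.   ]
(304, 252) [ 0.441 -0.104  0.01 ]
(310, 198) [ 0.615 -0.165  0.003]
(278, 190) [ 0.667 -0.067 -0.007]
```

View pics/crop0.png

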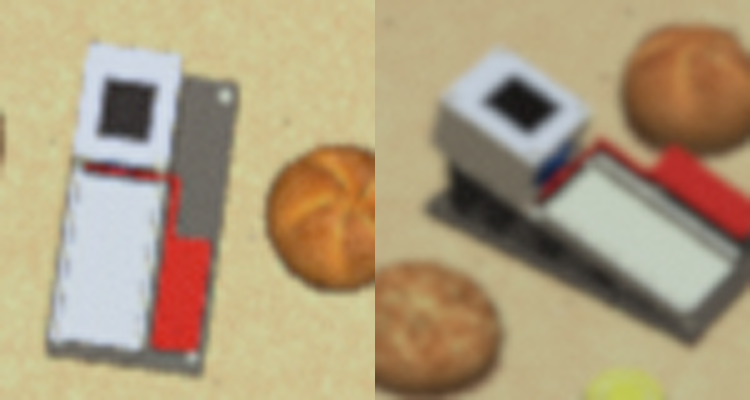

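Zoomed crop: on the left (top view) the hood roof corners are about (90,45), (182,55), (167,165) and (75,157). The key corners are (175,237), (212,240), (197,352) and (150,348). I'll fit the planar pose from these.

```bash
cat >> h.py <<'E'
S,C=np.sin(.25),np.cos(.25)
def c2w(p,q): # p=(x0,y0,yaw); chute->world
    x,y,z=np.array(q,float).T; a=x*C-z*S; w=.044+x*S+z*C; c,s=np.cos(p[2]),np.sin(p[2])
    return np.stack([p[0]+c*a-s*y,p[1]+s*a+c*y,w],-1)
def proj(c,X):
    X=X@c["R"].T+c["t"]; q=X@c["intrinsics"].T; return q[...,:2]/q[...,2:]
E
python3 - <<'E'
from h import *
from scipy.optimize import least_squares
T=[((90,45),(80,30,40)),((182,55),(80,-30,40)),((167,165),(8,-30,40)),((75,157),(8,30,40)),
((175,237),(-34,-35,16)),((212,240),(-34,-65,16)),((197,352),(-106,-65,16)),((150,350),(-106,-35,16))]
D=[((125,45),(80,-30,40)),((217,125),(8,-30,40)),((297,147),(-34,-65,16)),((275,165),(-34,-35,16))]
t,s=np.load("top.npz"),np.load("side.npz")
A=[(c,np.array([e[0] for e in L])/5+o-.4,np.array([e[1] for e in L])/1000) for c,L,o in((t,T,(264,180)),(s,D,(235,172)))]
for sel in (A[:1],A):
    f=lambda p:np.concatenate([(proj(c,c2w(p,q))-u).ravel() for c,u,q in sel])
    R=least_squares(f,[.54,-.07,-.1],loss="soft_l1");p=R.x;print(p.round(4),np.degrees(p[2]));print(f(p).reshape(-1,2).round(1).tolist())
np.save("p.npy",p)
print(c2w(p,np.array([(-70,-50,16),(-50,0,0),(-110,0,0)])/1000).round(4))
P=pts(t);
for n,(a,b,c,d) in dict(oat=(236,192,268,226),kai=(315,205,349,240),yel=(243,240,260,256)).items():
    q=P[b:d,a:c].reshape(-1,3);q=q[(q[:,2]>.013)&(q[:,2]<.1)];print(n,np.percentile(q,[2,50,98],axis=0).round(3).tolist())
E
```

```text
[ 0.5648 -0.0762 -0.3497] -20.037558836379393
[[-0.3, -0.5], [0.3, 0.0], [0.2, 0.8], [-0.3, -0.2], [-1.6, -0.3], [0.3, 0.4], [0.3, 0.4], [0.4, -0.5]]
[ 0.5642 -0.0754 -0.3496] -20.032234266020946
[[-0.5, -0.2], [0.1, 0.3], [0.0, 1.0], [-0.5, 0.1], [-1.8, -0.1], [0.1, 0.6], [0.1, 0.6], [0.1, -0.3], [-0.3, -1.3], [0.3, -4.1], [0.1, -1.9], [-1.0, -0.1]]
[[ 0.4796 -0.0978  0.0422]
 [ 0.5186 -0.0588  0.0316]
 [ 0.464  -0.0389  0.0168]]
oat [[0.574, -0.006, 0.017], [0.613, 0.034, 0.036], [0.659, 0.075, 0.048]]
kai [[0.467, -0.25, 0.019], [0.507, -0.206, 0.048], [0.552, -0.167, 0.061]]
yel [[0.473, 0.041, 0.016], [0.491, 0.06, 0.023], [0.512, 0.079, 0.029]]
```

Run:
```python
from h import *
p=np.load("p.npy");q=c2w(p,np.array([(-72,-25,100),(-72,-25,18),(-72,-25,5)])/1000);print(q.round(4));s=telemetry.get_state()["tcp_pos"];print((q[0]-s).round(4),(q[0]-s)/16)
```

```text
[[ 0.4668 -0.0665  0.1231]
 [ 0.4859 -0.0735  0.0436]
 [ 0.4889 -0.0746  0.031 ]]
[ 0.2324 -0.6991 -0.1027] [ 0.01452664 -0.04369152 -0.00641645]
```

Emit:
move_arm:
  plan:
    - [-0.33,0.0166,-0.05,0,0,0,0]
    - [-0.33,0.0166,-0.05,0,0,0,0]
    - [-0.33,0.0166,-0.05,0,0,0,0]
    - [-0.33,0.0166,-0.05,0,0,0,0]
    - [-0.33,0.0166,-0.05,0,0,0,0]
    - [-0.33,0.0166,-0.05,0,0,0,0]
    - [-0.33,0.0166,-0.05,0,0,0,0]
    - [-0.33,0.0166,-0.05,0,0,0,0]
    - [-0.33,0.0166,-0.05,0,0,0,0]
    - [-0.33,0.0166,-0.05,0,0,0,0]
    - [-0.33,0.0166,-0.05,0,0,0,0]
    - [-0.33,0.0166,-0.05,0,0,0,0]
    - [-0.33,0.0166,-0.05,0,0,0,0]
    - [-0.33,0.0166,-0.049,0,0,0,0]
    - [-0.33,0,0,-0.03,-2.45,-6.72,0.15]
    - [-0.33,0,0,-0.03,-2.45,-6.72,0.15]
    - [-0.33,0,0,-0.02,0,0,0]
    - [-0.33,0,0,0,0,0,0]
    - [-0.33,0,0,0,0,0,0]

```text
time_s: 2.48
tcp_pos: [0.4683, -0.0656, 0.1478]
eef_rot: [-179.9, -14.4, -20.0]
contact_force: [0.1, 0.9, 0.3]
gripper_width: 0.0296
gripper_force: 0.0
```

```bash
cat >> h.py <<'E'
from scipy.spatial.transform import Rotation as Ro
def tc():
    p=np.load("p.npy");s=telemetry.get_state();X=s["tcp_pos"];c,d=np.cos(p[2]),np.sin(p[2])
    v=X-[p[0],p[1],.044];a=c*v[0]+d*v[1];y=-d*v[0]+c*v[1]
    print("t",s["time_s"],"tcp chute mm",(np.array([a*C+v[2]*S,y,-a*S+v[2]*C])*1000).round(1),"w",s["gripper_width"],"F",s["contact_force"].round(1),"rot",s["eef_rot"].round(2))
    R=Ro.from_euler("xyz",s["eef_rot"],degrees=True);T=Ro.from_euler("z",p[2])*Ro.from_euler("y",-.25)*Ro.from_euler("x",np.pi)
    print("pos",X.round(4),"rot err (apply, deg)",np.degrees((T*R.inv()).as_rotvec()).round(2))
E
python3 - <<'E'
from h import *
tc()
c=vision.capture("side");np.savez("side1.npz",**c);t=vision.capture("top")
a=[cv2.resize(c["img"][150:260,210:340],None,fx=4,fy=4,interpolation=2),cv2.resize(t["img"][180:290,264:330],None,fx=4,fy=4,interpolation=2)]
cv2.imwrite("pics/c1.png",np.hstack(a)[:,:,::-1])
E
```

```text
t 2.475 tcp chute mm [-64.9 -23.6 123.7] w 0.02961711689477704 F [0.1 0.9 0.3] rot [-179.91  -14.38  -20.04]
pos [ 0.4683 -0.0656  0.1478] rot err (apply, deg) [-0.07  0.08 -0.02]
```

View pics/c1.png

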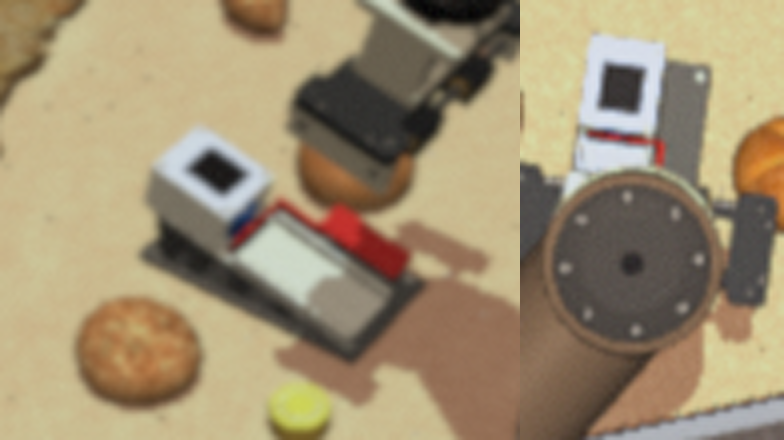

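The side view shows the gripper at about (345,120), still above and behind the key at (375,240). The fingers are at the set width and nothing has been disturbed. Now lowering along the chute normal to just above the key.

Emit:
move_arm:
  plan:
    - [-0.33,0.0036,-0.0017,-0.0248,0,0,0]
    - [-0.33,0.0036,-0.0017,-0.0248,0,0,0]
    - [-0.33,0.0036,-0.0017,-0.0248,0,0,0]
    - [-0.33,0.0036,-0.0017,-0.0248,0,0,0]
    - [-0.33,0,0,0,0,0,0]
    - [-0.33,0,0,0,0,0,0]

```text
time_s: 3.32
tcp_pos: [0.483, -0.0736, 0.0502]
eef_rot: [-179.9, -14.1, -20.1]
contact_force: [-0.3, 0.8, 0.5]
gripper_width: 0.0295
gripper_force: 0.0
```

Run:
```python
from h import *
tc()
c=vision.capture("side");np.savez("side2.npz",**c)
cv2.imwrite("pics/c2.png",cv2.resize(c["img"][160:260,220:340],None,fx=6,fy=6,interpolation=2)[:,:,::-1])
p=np.load("p.npy");o=proj(c,c2w(p,np.array([(-74,-50,24),(-74,0,24),(-70,-50,16),(-110,0,0)])/1000));print(((o-[220,160])*6).round())
```

```text
t 3.325 tcp chute mm [-72.9 -26.1  25.1] w 0.029478098654793897 F [-0.3  0.8  0.5] rot [-179.93  -14.08  -20.07]
pos [ 0.483  -0.0736  0.0502] rot err (apply, deg) [-0.15 -0.21  0.02]
[[496. 285.]
 [442. 341.]
 [486. 290.]
 [489. 412.]]
```

View pics/c2.png

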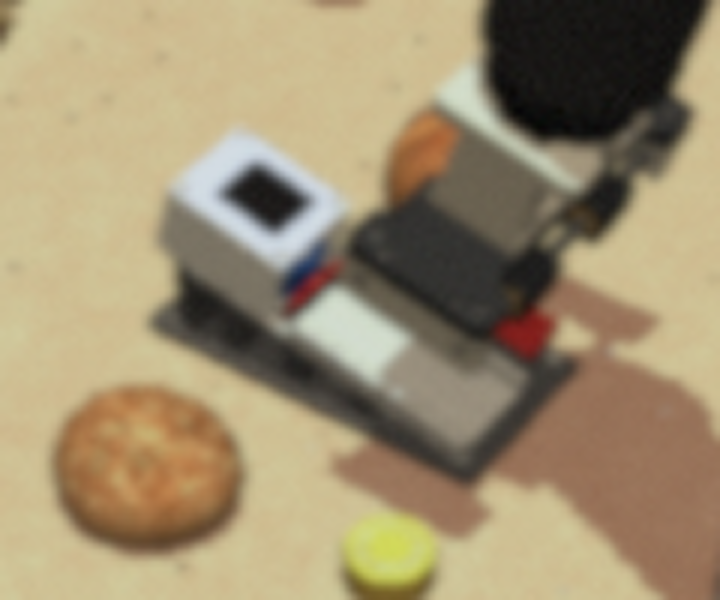

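The side view shows the gripper straddling the chute. The chute finger is near (455,350), the key's end shows red at (525,335), the gate is up and the puck is still in the hood. Next I go straight down in small steps, starting with a contact check.

Emit:
move_arm:
  plan:
    - [-0.33,0,0,-0.004,0,0,0]
    - [-0.33,0,0,-0.004,0,0,0]
    - [-0.33,0,0,-0.003,0,0,0]
    - [-0.33,0,0,0,0,0,0]
    - [-0.33,0,0,0,0,0,0]

```text
time_s: 4.0
tcp_pos: [0.4852, -0.0737, 0.0421]
eef_rot: [-179.8, -13.6, -20.0]
contact_force: [-0.1, 0.6, 1.4]
gripper_width: 0.0292
gripper_force: 0.5
```

Emit:
move_arm:
  plan:
    - [-0.33,0,0,-0.003,0,0,0]
    - [-0.33,0,0,-0.003,0,0,0]
    - [-0.33,0,0,0,0,0,0]
    - [-0.33,0,0,0,0,0,0]

```text
time_s: 4.5
tcp_pos: [0.486, -0.0742, 0.0378]
eef_rot: [-179.8, -13.4, -20.0]
contact_force: [-3.3, 0.9, 2.7]
gripper_width: 0.0291
gripper_force: 1.5
```

Run:
```python
from h import *
tc()
```

```text
t 4.5 tcp chute mm [-73.  -25.7  12.2] w 0.029136922000554337 F [-3.3  0.9  2.7] rot [-179.83  -13.37  -20.04]
pos [ 0.486  -0.0742  0.0378] rot err (apply, deg) [-0.48 -0.84 -0.03]
```

Emit:
move_arm:
  plan:
    - [-0.33,0,0,-0.003,0,0,0]
    - [-0.33,0,0,-0.003,0,0,0]
    - [-0.33,0,0,-0.002,0,0,0]
    - [-0.33,0,0,0,0,0,0]
    - [-0.33,0,0,0,0,0,0]
    - [-0.33,0,0,0,0,0,0]

```text
time_s: 5.25
tcp_pos: [0.4873, -0.0748, 0.0326]
eef_rot: [-179.8, -13.1, -20.0]
contact_force: [-10.8, 5.2, 13.8]
gripper_width: 0.0291
gripper_force: 8.2
```

Run:
```python
from h import *
tc()
c=vision.capture("side")
cv2.imwrite("pics/c3.png",cv2.resize(c["img"][160:260,220:340],None,fx=6,fy=6,interpolation=2)[:,:,::-1])
```

```text
t 5.25 tcp chute mm [-73.  -25.7   6.8] w 0.029127665191763907 F [-10.8   5.2  13.8] rot [-179.79  -13.07  -20.04]
pos [ 0.4873 -0.0748  0.0326] rot err (apply, deg) [-0.62 -1.11 -0.04]
```

View pics/c3.png

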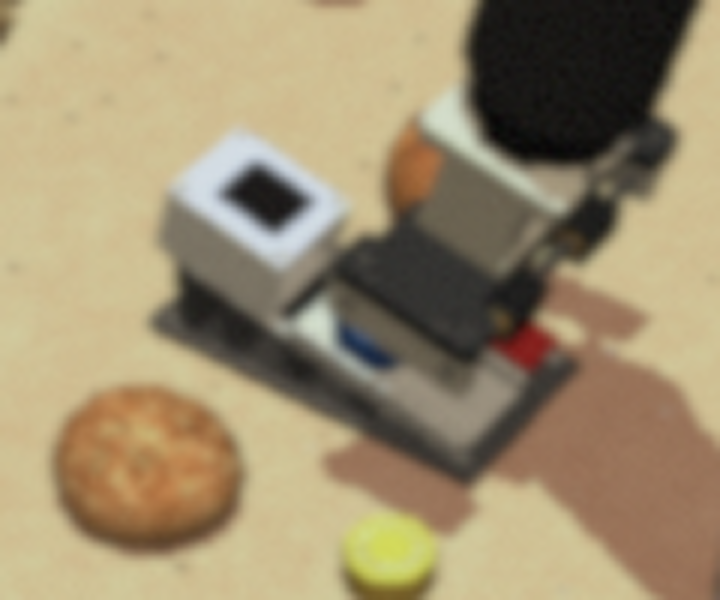

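The side view shows the blue puck on the open chute at about (365,343), clear of the hood and against the finger. The key is down, with about 14 N on it, so it is on its stop. A quick check of position and stillness follows.

Emit:
move_arm:
  plan:
    - [-0.33,0,0,0,0,0,0]
    - [-0.33,0,0,0,0,0,0]
    - [-0.33,0,0,0,0,0,0]
    - [-0.33,0,0,0,0,0,0]

```text
time_s: 5.8
tcp_pos: [0.4873, -0.0748, 0.0326]
eef_rot: [-179.8, -13.1, -20.0]
contact_force: [-10.9, 4.4, 13.2]
gripper_width: 0.0294
gripper_force: 8.2
```

Run:
```python
from h import *
tc()
p=np.load("p.npy")
for k in range(3):
    c=vision.capture("side");h=cv2.cvtColor(c["img"],cv2.COLOR_RGB2HSV)
    m=(h[...,0]>100)&(h[...,0]<130)&(h[...,1]>120);m[:190]=0;m[245:]=0;m[:,:255]=0;m[:,320:]=0
    v,u=np.nonzero(m);print(len(u),u.min(),u.max(),v.min(),v.max(),u.mean().round(2),v.mean().round(2))
for x in(-30,-41,-50):
    a=np.linspace(0,6.28,60);q=np.concatenate([np.stack([x+22*np.cos(a),22*np.sin(a),0*a+z],-1) for z in(0,22)])/1000
    o=proj(c,c2w(p,q));print(x,o.min(0).round(1),o.max(0).round(1))
```

```text
t 5.8 tcp chute mm [-73.  -25.7   6.8] w 0.029364717968972436 F [-10.9   4.4  13.2] rot [-179.79  -13.07  -20.04]
pos [ 0.4873 -0.0748  0.0326] rot err (apply, deg) [-0.63 -1.11 -0.04]
9 278 282 216 219 279.78 217.44
10 278 283 216 219 280.1 217.6
10 278 283 216 219 280.1 217.6
-30 [272.7 203.1] [288.7 219.4]
-41 [275.6 205.2] [291.7 221.5]
-50 [278.  206.9] [294.2 223.2]
```

```bash
python3 -c "
from h import *
print(workorder.close_job())"
```

```text
the job is handed in; nothing more can be done
None
```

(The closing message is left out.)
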